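# Reset the guarded knob of the cup warmer

### The arm

A 6-joint arm with a two-finger parallel gripper is mounted at the origin on the work surface. World frame = base frame: x ahead of the robot, y to its left, z up, the work surface at z = 0. Lengths are in mm, angles in rad, forces in N, time in s.
With the tool pointing down it reaches from about 275 to 1000 mm from the base axis. Payload 8.4 kg.
Tool frame: the origin (TCP) lies at the very end of the fingers, on their centre line; the grasp point (between the pads) lies behind it (r.grip_point_offset is the x of the grasp point in the tool frame, in mm); x points along the fingers, z is the direction in which the jaws open and shut, and the axes are right-handed (so a half turn about x gives the same grasp; the last joint's range is limited). The gripper opens to 85 mm and grips with 20 to 120 N. Pads are 22 mm wide; open, the fingers measure 114 mm over their backs; the gripper's body (76 mm by 85 mm) begins 54 mm behind the grasp point. The pads swing forward as they close: fully open they stand 13 mm farther back than shut.
Start: joints at [-1.12, 0.353, 1.633, -0, 1.155, -0.002], TCP at [273.427, -562.019, 231.281] pointing down, gripper open.
Joint ranges: [-2.63, 2.63], [-0.92, 2.1], [0.06, 2.66], [-1.3, 4.44], [0, 2.69], [-3.02, 3.02]. Speed limits (rad/s): [2.22, 2.22, 2.79, 3.14, 3.14, 3.14].

### API

Orientations are given as [roll, pitch, yaw] about the fixed x, y, z axes, in that order (R = Rz(yaw) Ry(pitch) Rx(roll)).
In Python, from rig import r, vision, order gives the robot as it stands. The module is installed in compiled form; this text tells all that it offers.
- The arm moves only by the tool step_arm, never from a script. Its argument "rows" is a list of rows, each a list of 7 numbers: the shift along the world's x, y, z in mm, then the turn, a rotation vector about the world's x, y, z in rad, then the finger opening in mm, from 0 to 85.4. A call has exactly 8 rows; each row is the pose to reach, as a shift and turn from the pose measured when the call began; what a row does not reach only later rows make up. A row lasts 1/8 s, in which the tool goes at most 62.5 mm and 10.7 degrees, less where a joint would pass 70% of its speed; a pose out of reach is approached as far as the arm can. A call with a gripper value outside its range is refused whole. The fingers move at their own pace and stop on an object; "force" is the grip in N (left out, the last holds). Time passes only in rows, so rows that repeat a pose let the fingers close, or fill a call up. It gives the time, the measured TCP pose, the force and the opening at its end, in the units of the state.
- r.sense(): the state, without advancing time (a new reading comes with each control period).
- vision.grab_frame(name): name is "scene" or "top" or "wrist"; returns (picture, depth): 400x640x3 uint8, red, green, blue; 400x640 float32, mm along the optical axis (not along the pixel's ray), 0 where there is no reading.
- vision.camera_info(name): a dict with "K" (3x3 intrinsics, pixels), "origin" and "attitude" of the camera in the world; the wrist camera has in their place "tool_from_camera" (4x4, takes a point from camera to tool coordinates, whose origin is the TCP and whose axes are the tool frame's). Camera axes: x right, y down, z forward; pixel columns grow to the right and rows downward; lengths in mm; the calibration is good to about 2 mm. A picture is of the moment at which its call begins: read the wrist's pose just before it. camera_info takes no time and is no camera call.
- order.sign_off(): hands the job in, once; it reports no verdict.
The state is a dict: "clock": time; "qpos": joint angles; "qvel": joint speeds; "joint_efforts": joint torques, N m; "eef_pos": TCP position; "tcp_rot": TCP orientation; "contact_force": force on the tool from outside, world axes, zero at the start; "wrist_torque": the same for the moment, N m; "opening": opening from 0.0 (shut) to 1.0 (fully open).
Only numpy, scipy, OpenCV 4.12 (cv2) and the standard library are available. Lean on these libraries where they do the work, as an engineer would, in place of code of your own. Each camera call takes 0.05 s, during which the arm holds its last target.

### The job

Change the cup warmer's setting: reach through the round opening of its guard, press the red knob down to free it and turn it clockwise until it snaps back up in the setting notch, which lies somewhere along the orange arc and cannot be seen, then let go. Feel for the notch with a gentle hand: press with less than about 20 N and stop turning as soon as the knob catches, for it must not be forced. Do not lean on the guard, and leave the cups and other things where they are.

Things in the scene. Friction and masses are not known exactly. Their poses are not given: they have to be found in the camera images.
- warmer: Grey cup warmer, fixed: 260 mm (x) by 360 mm (y), 100 mm high, its dark warm plate up to 104 mm. Origin under its centre, z up, y towards the warm plate, front (with the slits) at -x. The knob well is a round hole 96 mm across, 90 mm from the centre along -y.
- guard: Fixed aluminium guard plate over the knob well, 124 x 124 x 4 mm on four posts, with a round opening of 80 mm and a flat black ring with an orange arc around that. Plate and ring lie 112 to 118 mm above the counter. Origin on the knob's axis at counter height.
- opening (a point): Centre of the round opening (80 mm across) in the guard plate, on the knob's vertical axis, at the height of the black ring's top, 118 mm above the counter. Its axes are the warmer's.
- knob_mid (a point): Point on the knob's vertical axis, half-way up its red bar; 24 mm below opening when the knob is up. The bar is 44 mm long, 14 mm thick, 20 mm high and stands on a round black flange 68 mm across, whose top is 10 mm below this point. x axis: along the bar towards the end with the white pointer line; z up.
- knob: The knob (bar and flange). A spring holds it up with about 6 N, 1 N more per mm pressed; it goes down 8 mm at most. While up, a hidden lug locks it in a parking notch (play about 0.1 rad). From 5 mm down it turns freely. Let go between notches, it rises only to 5 mm down and rides on a smooth track: loosely held fingers can still turn it. Origin: on the axis, at counter height.
- dial (a joint): Angle of the knob, rad, growing clockwise seen from above; parked near 0, end stop at 1.55. Turning takes about 0.02 N m held down, 0.1 to 0.15 N m on the track. Reaching the one setting notch on the way, a knob that is not held down snaps up the last 5 mm by itself and turns no further (play about 0.06 rad each way); held down, it turns past the notch.
- works: The fixed works under the knob, hidden: notches, track, and the floor that stops the knob 8 mm down, where the spring pushes with 14 N. The knob may load them with no more than 18 N: press the knob with at most 25 N in all; a knob caught in a notch may be twisted with at most 0.5 N m (the lug is 30 mm from the axis). Origin on the knob's axis at counter height.
- mark (a point): Middle of the orange arc on the black ring, 47.5 mm from the knob's axis; x axis: outward from that axis. At the start the pointer stands 0.9 to 1.15 rad anticlockwise (from above) of it. The arc spans 0.33 rad to each side; the setting notch, different each time and not to be seen, catches the pointer somewhere along the arc and has to be felt.
- tumbler: Bystander: clear drinking glass, 68 mm wide, 85 mm high, standing on the warm plate of the warmer; origin at the centre of its foot.
- espresso_cup: Bystander: white cup with a handle, 60 mm wide, 55 mm high, standing on the warm plate of the warmer; origin at the centre of its foot.
- water_bottle: Bystander: clear water bottle, 64 mm wide, 210 mm high, blue cap, red label; origin at the centre of its foot.
- shot_glass: Bystander: small glass, 48 mm wide, 60 mm high; origin at the centre of its foot.
- tasting_spoon: Bystander: steel spoon 170 mm long lying on the counter; origin on its underside.
- bean_jar: Bystander: amber jar with a steel lid, 84 mm wide, 130 mm high; origin at the centre of its foot.
- tamper_base: Bystander: plain steel disc, 58 mm wide, 26 mm high; origin at the centre of its foot.

How it is judged (in metres and radians):
On the way:
1. the knob is pressed down, out of its parking notch, and turned part of the way (z of knob_mid in the frame of opening below -0.0275 m and angle between the x axis of knob_mid and the x axis of mark, either way round below 0.7 rad), for 0.1 s.
At the end, for the whole second after the job is handed in: The knob is fully up again (within 1.5 mm) with its pointer within 0.4 rad of the middle of the orange arc (the arc reaches 0.33 rad to each side), that is, locked in the setting notch; it is at rest and released (z of knob_mid in the frame of opening above -0.0255 m and angle between the x axis of knob_mid and the x axis of mark, either way round below 0.4 rad and angular speed of knob below 0.1 rad/s); the robot touches nothing.
It fails at once if the knob is forced against its works (onto the floor of the well, or round against a notch) with more than 18 N (contact force between knob and works above 18 N).
It fails at once if the robot pushes on the guard with more than 15 N (contact force between any of the fingers, the arm and guard above 15 N).
It fails at once if a cup, glass, bottle, jar, spoon or disc on the warmer or counter is moved by more than 20 mm (distance of any of tumbler, espresso_cup, water_bottle, shot_glass, tasting_spoon, bean_jar, tamper_base from where it was at the start of the episode above 0.02 m).
It also fails if it takes over 58 s, if anything falls off the work surface, if the arm or the gripper's body presses on something with over 40 N, if the wrist force passes 120 N, or if a joint passes its speed limit or range.

## Working session

There is one attempt and no reset: what is moved stays moved. The work goes in short steps, Python scripts to look and compute and a tool call to move; the robot and the scene stay as the last step left them, time stands still between calls to the robot, and variables do not carry over. Pictures are saved under pics/ and viewed, and the job is handed in when it is done.

Besides the shell and the picture viewer there is one more tool, called after ">>>" as name(argument=value, ...) on one line, values as JSON. step_arm: Moves the arm, as the interface text tells. Its arguments: {"type":"object","properties":{"rows":{"type":"array"},"force":{"type":"number"}},"required":["rows"]}

```bash
mkdir -p pics; cat > h.py <<'E'
import numpy as np, cv2
from scipy.spatial.transform import Rotation as R
from rig import r, vision, order
def save(n,im): cv2.imwrite(f'pics/{n}.png',cv2.cvtColor(im,cv2.COLOR_RGB2BGR))
E
python3 - <<'E'
from h import *
for n in ("scene","top"):
    p,d=vision.grab_frame(n); save(n+"1",p); np.save(n+"_d.npy",d); np.save(n+"_p.npy",p)
    print(n,vision.camera_info(n))
s=r.sense(); print(s, r.grip_point_offset); print(vision.camera_info("wrist"))
E
```

```text
scene {'K': array([[479.11434545,   0.        , 321.94421146],
       [  0.        , 479.11434545, 197.38374711],
       [  0.        ,   0.        ,   1.        ]]), 'origin': array([1775.64480557, -555.92867468,  965.8639988 ]), 'attitude': array([-2.15210881,  0.02059625,  1.13550687])}
top {'K': array([[479.93263952,   0.        , 315.73982568],
       [  0.        , 479.93263952, 202.7528438 ],
       [  0.        ,   0.        ,   1.        ]]), 'origin': array([ 449.18430163,   17.90393515, 1549.8412264 ]), 'attitude': array([-3.07882679e+00,  7.24929425e-04, -1.59714231e+00])}
{'clock': 0.1, 'qpos': array([-1.12036338e+00,  3.53601030e-01,  1.63404183e+00,  2.30375201e-05,
        1.15517292e+00, -2.42429696e-03]), 'qvel': array([ 1.43279801e-03, -1.91878169e-03, -2.33472225e-05,  2.01122311e-03,
       -4.42377645e-04, -6.04913600e-04]), 'joint_efforts': array([ 2.70644041e-04, -6.06356764e+01, -3.42821252e+01,  1.34500419e-04,
        4.04390725e-03,  2.89491959e-05]), 'eef_pos': array([ 273.27518622, -561.63579579,  230.63058834]), 'tcp_rot': array([3.12194797, 1.56957302, 2.00399957]), 'contact_force': array([-0.62380694,  0.62086172, -0.00121086]), 'wrist_torque': array([-0.00751938,  0.0057485 , -0.02541511]), 'opening': 1.0010111575896152} -18.700000000000003
{'K': array([[324.34063764,   0.        , 318.4891301 ],
       [  0.        , 324.34063764, 201.90384101],
       [  0.        ,   0.        ,   1.        ]]), 'tool_from_camera': array([[-1.08524113e-03, -3.03777080e-01,  9.52742519e-01,
        -1.42245155e+02],
       [ 1.42592466e-03, -9.52742582e-01, -3.03775475e-01,
         7.77903372e+01],
       [ 9.99998394e-01,  1.02886941e-03,  1.46711866e-03,
         2.43318507e-01],
       [ 0.00000000e+00,  0.00000000e+00,  0.00000000e+00,
         1.00000000e+00]])}
```

View pics/top1.png

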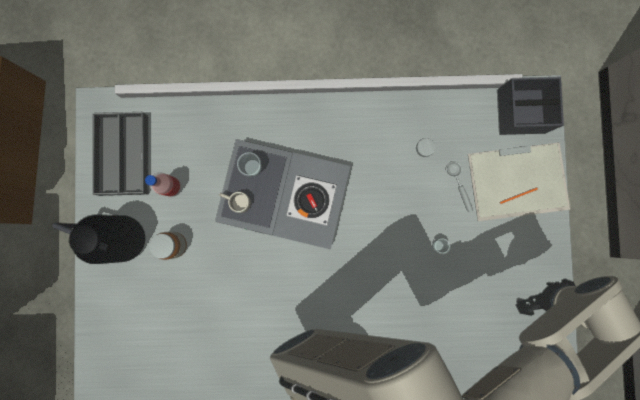

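View pics/scene1.png

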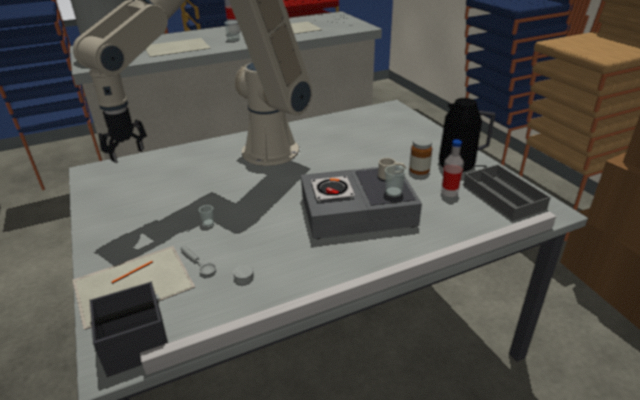

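The top view shows the guard centred near (312,201), with the red bar inside it and the orange arc to the lower left at about (303,214). Next I'll zoom in and measure.

```bash
cat >> h.py <<'E'
def pose(n,s=None):
    c=vision.camera_info(n)
    if n!='wrist':
        return np.array(c['K']),R.from_euler('xyz',c['attitude']).as_matrix(),np.array(c['origin'])
    T=np.array(c['tool_from_camera']); Rt=R.from_euler('xyz',s['tcp_rot']).as_matrix()
    return np.array(c['K']),Rt@T[:3,:3],Rt@T[:3,3]+s['eef_pos']
def ray(P,px):
    K,A,o=P; px=np.atleast_2d(px).astype(float)
    v=np.c_[(px[:,0]-K[0,2])/K[0,0],(px[:,1]-K[1,2])/K[1,1],np.ones(len(px))]@A.T
    return o,v/np.linalg.norm(v,axis=1)[:,None]
def onz(P,px,z):
    o,v=ray(P,px); return o+v*((z-o[2])/v[:,2])[:,None]
def meet(rays):
    M=np.zeros((3,3));b=np.zeros(3)
    for o,v in rays:
        v=v.ravel();Q=np.eye(3)-np.outer(v,v);M+=Q;b+=Q@o
    x=np.linalg.solve(M,b); return x,[np.linalg.norm((np.eye(3)-np.outer(v.ravel(),v.ravel()))@(x-o)) for o,v in rays]
def hsv(p): return cv2.cvtColor(p,cv2.COLOR_RGB2HSV)
E
python3 - <<'E'
from h import *
p=np.load('top_p.npy'); h=hsv(p)
c=p[165:240,275:350]; save('topz',cv2.resize(c,(600,600),interpolation=cv2.INTER_CUBIC))
P=pose('top')
print('optical z',P[1][:,2])
print(onz(P,[[312,201]],116),onz(P,[[303,214]],118))
d=np.load('top_d.npy'); 
for u,v in [(295,190),(312,201),(270,210)]:
  K,A,o=P; print((u,v),A@(np.array([(u-K[0,2])/K[0,0],(v-K[1,2])/K[1,1],1])*d[v,u])+o)
E
```

```text
optical z [ 6.27219486e-02 -9.29101049e-04 -9.98030608e-01]
[[544.84744646  27.6244383  116.        ]] [[506.54590733  55.47188451 118.        ]]
(295, 190) [579.33893387  77.77431801 114.89637697]
(312, 201) [545.25089299  27.66543322 109.95296623]
(270, 210) [521.89615296 155.21948237 102.03197981]
```

View pics/topz.png

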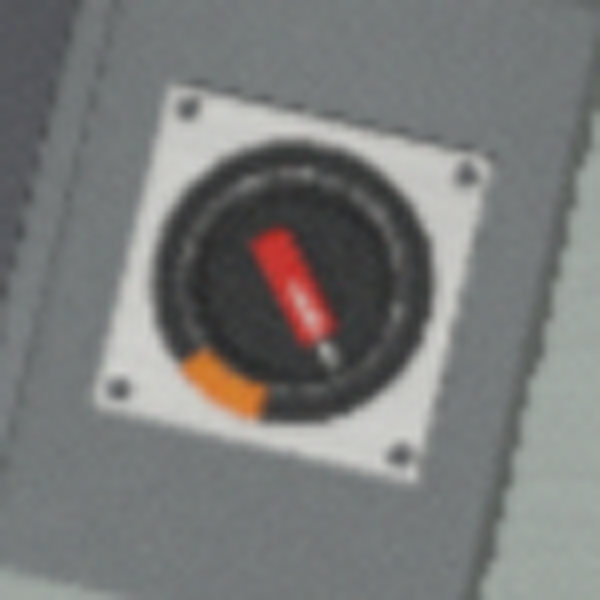

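```bash
python3 - <<'E'
from h import *
s=r.sense(); A=R.from_euler('xyz',s['tcp_rot']).as_matrix(); print(A.round(3))
ang=lambda v:np.arctan2(v[1],v[0])
print('y ang',ang(A[:,1]),'z ang',ang(A[:,2]),'q1',s['qpos'][0])
P=pose('top'); f=lambda u,v:[275+u/8,165+v/8]
c=onz(P,[f(295,282)],116)[0]; a,b=onz(P,[f(272,240),f(318,335)],104); m=onz(P,[f(225,385)],118)[0]
print(c,a,b,'bar',ang(b-a),'mark',ang(m-c),'q1 at goal',ang(c))
E
```

```text
[[-0.001  0.899  0.438]
 [ 0.001  0.438 -0.899]
 [-1.     0.    -0.001]]
y ang 0.4528479130484623 z ang -1.1179483843559803 q1 -1.1203633814870082
[547.10738279  27.9404273  116.        ] [564.0509794   36.29782563 104.        ] [527.67163363  19.87138232 104.        ] bar -2.7174653418074506 mark 2.5216817872594164 q1 at goal 0.05102503791672515
```

>>> step_arm(rows=[[20,45,15,0,0,0,34],[45,95,30,0,0,0,34],[70,145,30,0,0,0,34],[95,200,30,0,0,0,34],[120,255,30,0,0,0,34],[145,310,30,0,0,0,34],[170,365,30,0,0,0,34],[195,420,30,0,0,0,34]], force=20)

```text
clock: 1.1
eef_pos: [468.7, -139.7, 260.6]
tcp_rot: [3.06, 1.57, 1.941]
contact_force: [1.6, -0.2, -0.1]
opening: 0.396
```

>>> step_arm(rows=[[20,45,0,0,0,0,34],[40,90,0,0,0,0,34],[60,130,0,0,0,0,34],[78,165,0,0,0,0,34],[78,168,0,0,0,0,34],[78,168,0,0,0,0,34],[78,168,0,0,0,0,34],[78,168,0,0,0,0,34]])

```text
clock: 2.1
eef_pos: [546.4, 27.4, 260.7]
tcp_rot: [3.085, 1.57, 1.965]
contact_force: [-0.0, -0.2, -0.0]
opening: 0.399
```

```bash
python3 - <<'E'
from h import *
import pickle
s=r.sense(); p,d=vision.grab_frame('wrist'); save('w1',p); pickle.dump((s,p,d),open('w1.pkl','wb')); print(s['eef_pos'],s['tcp_rot'],s['qpos'],s['clock'])
E
```

```text
[546.35710073  27.3771207  260.68805307] [3.08460318 1.56974811 1.96529484] [4.67072291e-02 2.03826344e-01 1.76831263e+00 1.07035754e-03
 1.16981114e+00 1.16559761e+00] 2.1
```

View pics/w1.png

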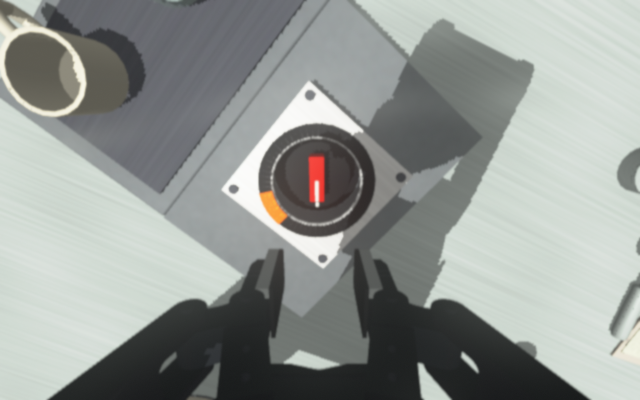

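The wrist view is clear. The black ring is centred near (317,180), the bar is vertical at (317,180) with its white line pointing down, and the orange arc is at (272,207). I'll take a second view for triangulation.

>>> step_arm(rows=[[20,-30,0,0,0,0,34],[30,-60,0,0,0,0,34],[30,-60,0,0,0,0,34],[30,-60,0,0,0,0,34],[30,-60,0,0,0,0,34],[30,-60,0,0,0,0,34],[30,-60,0,0,0,0,34],[30,-60,0,0,0,0,34]])

```text
clock: 3.15
eef_pos: [576.4, -32.3, 260.8]
tcp_rot: [2.931, 1.57, 1.812]
contact_force: [0.2, 0.1, -0.5]
opening: 0.398
```

```bash
cat > meas.py <<'E'
from h import *
def feats(p,near):
    h=hsv(p); 
    def big(m):
        n,l,st,c=cv2.connectedComponentsWithStats(m.astype(np.uint8)); 
        k=[i for i in range(1,n) if st[i,4]>60]
        k=min(k,key=lambda i:np.hypot(*(c[i]-near))); return l==k
    H,S,V=h[...,0],h[...,1],h[...,2]
    red=big(((H<7)|(H>173))&(S>150)&(V>90))
    org=big((H>9)&(H<22)&(S>140)&(V>100))
    rp=np.argwhere(red)[:,::-1].astype(np.float32); op=np.argwhere(org)[:,::-1].astype(float)
    # plate: bright low-sat component around ring; ring outer = hole in plate
    return rp,op,red,org
E
python3 - <<'E'
from meas import *
import pickle
s=r.sense(); p,d=vision.grab_frame('wrist'); save('w2',p); pickle.dump((s,p,d),open('w2.pkl','wb')); print(s['eef_pos'],s['clock'])
E
```

```text
[576.41649975 -32.30919698 260.76301119] 3.15
```

View pics/w2.png

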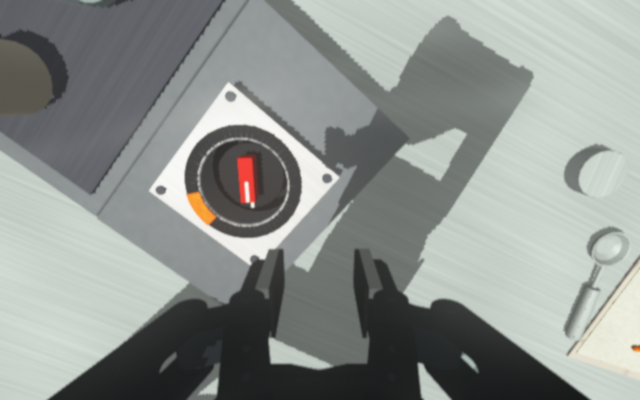

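```bash
cat >> meas.py <<'E'
def ringpts(p,c,rmax=70):
    V=cv2.GaussianBlur(hsv(p),(3,3),0); pts=[]
    for t in np.linspace(0,2*np.pi,180,endpoint=False):
        rr=np.arange(35,rmax,.25); u=c[0]+rr*np.cos(t); v=c[1]+rr*np.sin(t)
        g=cv2.remap(V[...,2].astype(np.float32),u.astype(np.float32)[None],v.astype(np.float32)[None],cv2.INTER_LINEAR)[0]
        S=cv2.remap(V[...,1].astype(np.float32),u.astype(np.float32)[None],v.astype(np.float32)[None],cv2.INTER_LINEAR)[0]
        b=(g>110)&(S<90)
        k=[i for i in range(len(b)-12) if b[i:i+12].all()]
        if k: pts.append([u[k[0]],v[k[0]]])
    return np.array(pts,np.float32)
def circ(q):
    a=np.c_[2*q,np.ones(len(q))]; x=np.linalg.lstsq(a,(q**2).sum(1),rcond=None)[0]
    R_=np.sqrt(x[2]+x[:2]@x[:2]); e=np.hypot(*(q-x[:2]).T)-R_; return x[:2],R_,e
E
python3 - <<'E'
from meas import *
import pickle
rc=[];rb=[];ro=[]
for n,c in(('w1',(317,180)),('w2',(243,181))):
    s,p,d=pickle.load(open(n+'.pkl','rb')); P=pose('wrist',s)
    rp,op,red,org=feats(p,c); q=ringpts(p,c)
    w=onz(P,q,118)[:,:2]
    for _ in range(4):
        cc,rad,e=circ(w); w=w[abs(e)<max(1.0,2*e.std())]
    print(n,'ring',cc,rad,e.std(),len(w))
    # image of ring centre: for triangulating, project back the centre
    K,A,o=P; X=A.T@(np.array([*cc,118])-o); uv=K@X/X[2]; rc.append(ray(P,uv[:2]))
    mr=cv2.minAreaRect(rp); print('red',len(rp),mr)
    bx=onz(P,cv2.boxPoints(mr),104); print(bx.round(1))
    m=onz(P,op,118)[:,:2].mean(0); print('mark ang',np.arctan2(*(m-cc)[::-1]),np.hypot(*(m-cc)))
    ro.append(ray(P,op.mean(0)))
    x=onz(P,rp,104)[:,:2]; ev=np.linalg.svd(x-x.mean(0))[2][0] if 0 else np.linalg.eigh(np.cov(x.T))[1][:,1]
    print('bar mean',x.mean(0),'ang',np.arctan2(ev[1],ev[0]))
    vv=p.copy(); vv[red]=[0,255,0]; vv[org]=[0,0,255]
    for u,v in q: cv2.circle(vv,(int(u),int(v)),1,(255,0,255),-1)
    x0=c[0]-100;y0=c[1]-80; save(n+'m',cv2.resize(vv[y0:y0+160,x0:x0+200],(800,640))[:600])
print(meet(rc)); print(meet(ro))
# height from depth
E
```

```text
w1 ring [552.85704114  29.30031607] 44.61611367035342 6.5737138910524475 180
red 600 ((316.4999694824219, 178.49998474121094), (44.99999237060547, 14.999998092651367), 90.0)
[[567.1  46.7 104. ]
 [573.2  34.2 104. ]
 [534.   14.9 104. ]
 [527.6  27.9 104. ]]
mark ang 2.535561608822188 49.46933734587375
bar mean [553.0817245   32.17279853] ang -2.6891139754745335
w2 ring [550.59535327  31.22888545] 39.306805402051246 2.004239774173966 146
red 616 ((246.19796752929688, 178.77159118652344), (46.02559280395508, 16.10183334350586), 85.91438293457031)
[[567.4  47.2 104. ]
 [574.9  34.2 104. ]
 [535.1  14.3 104. ]
 [527.2  27.8 104. ]]
mark ang 2.5432861164316094 46.46014365289621
bar mean [553.65921681  31.92240247] ang -2.688595851646722
(array([554.86089699,  30.28469555, 129.16843854]), [np.float64(0.5378253917514535), np.float64(0.5378253917514927)])
(array([512.10778927,  57.52821743, 117.65963734]), [np.float64(0.01387821329972632), np.float64(0.013878213299783792)])
```

```bash
cd pics; python3 -c "
import cv2,numpy as np
cv2.imwrite('m12.png',cv2.resize(np.hstack([cv2.imread('w1m.png'),cv2.imread('w2m.png')]),(800,300)))"
```

```text
(no output)
```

View pics/m12.png

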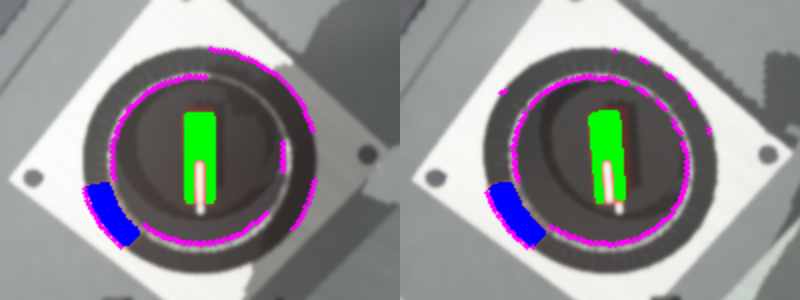

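The masks are good, but the radial edge caught the bright rim of the opening. I'll search from further out instead.

```bash
sed -i 's/np.arange(35,rmax/np.arange(49,rmax/' meas.py
python3 - <<'E'
from meas import *
import pickle
rc=[];rb=[]
for n,c in(('w1',(317,180)),('w2',(243,181))):
    s,p,d=pickle.load(open(n+'.pkl','rb')); P=pose('wrist',s); K,A,o=P
    rp,op,red,org=feats(p,c); q=ringpts(p,c); w=onz(P,q,118)[:,:2]
    for _ in range(4):
        cc,rad,e=circ(w); w=w[abs(e)<max(1.0,2*e.std())]
    m=onz(P,op,118)[:,:2].mean(0)
    print(n,'ring',cc,rad,e.std(),len(w),'mark',np.arctan2(*(m-cc)[::-1]),np.hypot(*(m-cc)))
    X=A.T@(np.array([*cc,118])-o); uv=K@X/X[2]; rc.append(ray(P,uv[:2]))
    cn=cv2.boxPoints(cv2.minAreaRect(rp)); cn=cn[np.argsort(cn[:,1])]; rb.append(ray(P,cn[:2].mean(0)))
    ys,xs=np.nonzero(red)
    # depth of bar top
    v=d[red]; rays=(np.c_[(xs-K[0,2])/K[0,0],(ys-K[1,2])/K[1,1],np.ones(len(xs))]*v[:,None])@A.T+o
    print('bar depth z',np.percentile(rays[:,2],[5,50,95]))
print(meet(rc)); print('far bar end',meet(rb))
E
```

```text
w1 ring [550.54391675  29.91201778] 52.233977704461466 0.4348071063886436 161 mark 2.518307575335192 47.22674342706624
bar depth z [ 83.67422891 103.32512122 104.51539355]
w2 ring [550.33883003  30.5667529 ] 51.95251317346456 0.1701178324542166 161 mark 2.528452746335237 46.62625254517007
bar depth z [ 98.43890486 103.33819719 104.56176915]
(array([551.25874169,  30.24982802, 120.87521039]), [np.float64(0.05317953374798084), np.float64(0.05317953374808688)])
far bar end (array([570.46746612,  40.58992158, 103.08955776]), [np.float64(0.5249023749640754), np.float64(0.52490237496421)])
```

Ring centre is (550.4, 30.2) with radius 52 mm, triangulated z is about 118–121, and the bar top is about 103–104. The bar angle is -2.69 and the mark is at 2.52, so they are 1.07 rad apart, which is consistent with the text. The jaws are already across the bar.

>>> step_arm(rows=[[-13,31,0,0,0,0,30],[-26,62.8,-20,0,0,0,30],[-26,62.8,-60,0,0,0,30],[-26,62.8,-100,0,0,0,30],[-26,62.8,-125,0,0,0,30],[-26,62.8,-125,0,0,0,30],[-26,62.8,-125,0,0,0,30],[-26,62.8,-125,0,0,0,30]])

```text
clock: 4.2
eef_pos: [551.4, 30.4, 137.1]
tcp_rot: [1.604, 1.568, 0.485]
contact_force: [-0.4, 0.1, 0.3]
opening: 0.353
```

```bash
cat > st.py <<'E'
from h import *
import sys
s=r.sense(); A=R.from_euler('xyz',s['tcp_rot']).as_matrix()
print(s['clock'],s['eef_pos'].round(2),'tilt',A[:2,0].round(4),'jaw',round(np.arctan2(A[1,2],A[0,2]),4),'op',round(85.4*s['opening'],2),'F',s['contact_force'].round(2),'T',s['wrist_torque'].round(3),'q',s['qpos'].round(2))
if len(sys.argv)>1:
    p,d=vision.grab_frame('wrist'); save(sys.argv[1],cv2.resize(p[100:400,170:470],(600,600)))
E
python3 st.py w3
```

```text
4.2 [551.39  30.44 137.13] tilt [0.0021 0.0011] jaw -1.119 op 30.17 F [-0.41  0.1   0.33] T [0.015 0.012 0.004] q [0.05 0.35 1.88 0.   0.91 1.17]
```

View pics/w3.png

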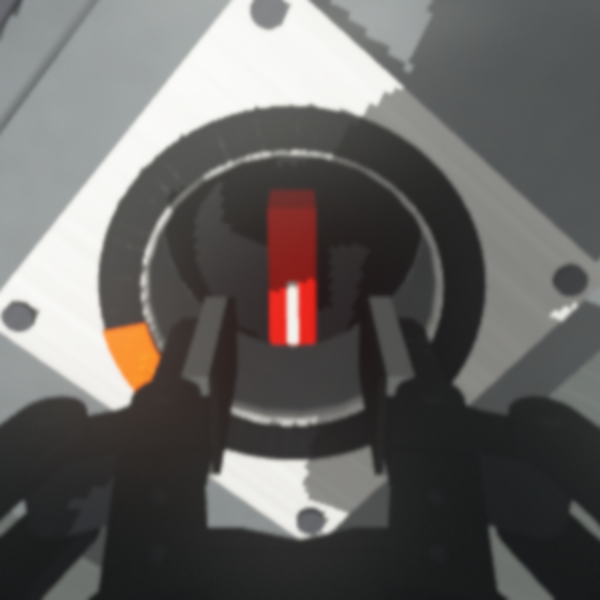

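The fingers straddle the bar about centrally and line up with the opening. Descending.

>>> step_arm(rows=[[-0.8,0,-15,0,0,0,30],[-0.8,0,-30,0,0,0,30],[-0.8,0,-42,0,0,0,30],[-0.8,0,-48,0,0,0,28],[-0.8,0,-48,0,0,0,24],[-0.8,0,-48,0,0,0,22],[-0.8,0,-48,0,0,0,20],[-0.8,0,-48,0,0,0,20]])

```text
clock: 5.25
eef_pos: [550.7, 30.4, 89.4]
tcp_rot: [1.541, 1.568, 0.422]
contact_force: [0.3, 0.1, -0.3]
opening: 0.235
```

```bash
python3 st.py w4
```

```text
5.25 [550.68  30.44  89.37] tilt [0.0025 0.0011] jaw -1.1191 op 20.04 F [ 0.3   0.07 -0.28] T [-0.008 -0.01  -0.061] q [0.05 0.42 1.91 0.   0.81 1.17]
```

View pics/w4.png

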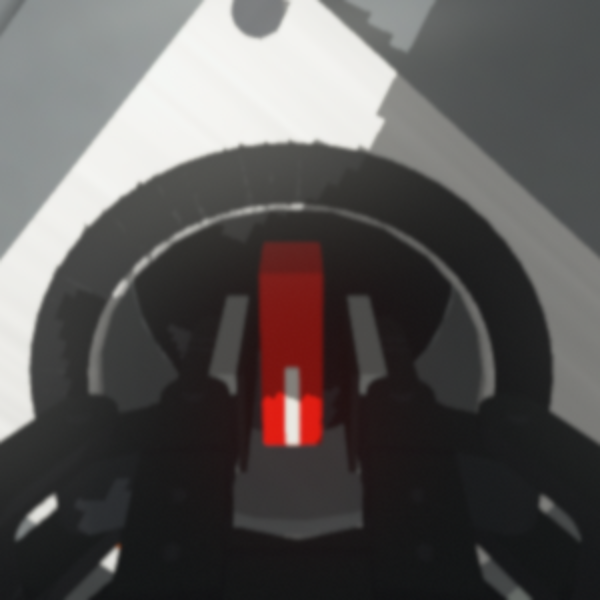

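The bar sits about 6 px (about 1.3 mm) to the left of the finger centre. I'll correct for that, then grip gently.

>>> step_arm(rows=[[-0.6,1.1,-1.5,0,0,0,20],[-0.6,1.1,-1.5,0,0,0,20],[-0.6,1.1,-1.5,0,0,0,16],[-0.6,1.1,-1.5,0,0,0,13],[-0.6,1.1,-1.5,0,0,0,10],[-0.6,1.1,-1.5,0,0,0,10],[-0.6,1.1,-1.5,0,0,0,10],[-0.6,1.1,-1.5,0,0,0,10]], force=20)

```text
clock: 6.3
eef_pos: [550.0, 31.6, 87.8]
tcp_rot: [1.569, 1.568, 0.45]
contact_force: [-0.3, 0.5, 2.5]
opening: 0.159
```

```bash
python3 st.py
```

```text
6.3 [550.01  31.58  87.84] tilt [0.0024 0.0012] jaw -1.1191 op 13.6 F [-0.34  0.51  2.46] T [ 0.078  0.123 -0.002] q [0.05 0.42 1.91 0.   0.81 1.17]
```

>>> step_arm(rows=[[0,0,-1,0,0,0,10],[0,0,-2,0,0,0,10],[0,0,-3,0,0,0,10],[0,0,-4,0,0,0,10],[0,0,-5,0,0,0,10],[0,0,-5.5,0,0,0,10],[0,0,-5.5,0,0,0,10],[0,0,-5.5,0,0,0,10]])

```text
clock: 7.3
eef_pos: [550.1, 31.6, 83.0]
tcp_rot: [1.538, 1.568, 0.419]
contact_force: [-2.8, 0.3, 9.8]
opening: 0.161
```

```bash
python3 st.py w5
```

```text
7.3 [550.14  31.58  82.97] tilt [0.0027 0.0012] jaw -1.1191 op 13.72 F [-2.82  0.26  9.83] T [ 0.083  0.608 -0.007] q [0.05 0.43 1.91 0.   0.8  1.17]
```

View pics/w5.png

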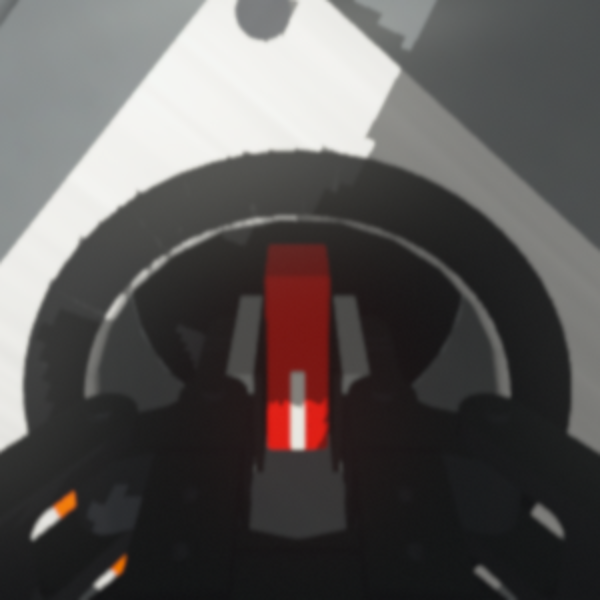

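>>> step_arm(rows=[[0,0,-1,0,0,0,10],[0,0,-2,0,0,0,10],[0,0,-2.8,0,0,0,10],[0,0,-2.8,0,0,0,10],[0,0,-2.8,0,0,0,10],[0,0,-2.8,0,0,0,10],[0,0,-2.8,0,0,0,10],[0,0,-2.8,0,0,0,10]])

```text
clock: 8.35
eef_pos: [550.2, 31.6, 80.9]
tcp_rot: [1.528, 1.568, 0.409]
contact_force: [-4.3, 0.5, 11.4]
opening: 0.158
```

```bash
python3 st.py
```

```text
8.35 [550.16  31.58  80.93] tilt [0.0028 0.0012] jaw -1.1191 op 13.49 F [-4.31  0.52 11.39] T [ 0.117  0.734 -0.06 ] q [0.05 0.43 1.91 0.   0.8  1.17]
```

>>> step_arm(rows=[[0,0,-0.5,0,0,0,10],[0,0,-1,0,0,0,10],[0,0,-1,0,0,0,10],[0,0,-1,0,0,-0.05,10],[0,0,-1,0,0,-0.1,10],[0,0,-1,0,0,-0.15,10],[0,0,-1,0,0,-0.15,10],[0,0,-1,0,0,-0.15,10]])

```text
clock: 9.35
eef_pos: [550.2, 31.5, 80.7]
tcp_rot: [1.501, 1.568, 0.232]
contact_force: [-3.7, 0.1, 11.9]
opening: 0.164
```

```bash
python3 st.py w6
```

```text
9.35 [550.19  31.54  80.74] tilt [0.0031 0.0007] jaw -1.2691 op 13.97 F [-3.67  0.08 11.93] T [ 0.008  0.746 -0.051] q [0.05 0.43 1.91 0.   0.8  1.32]
```

View pics/w6.png

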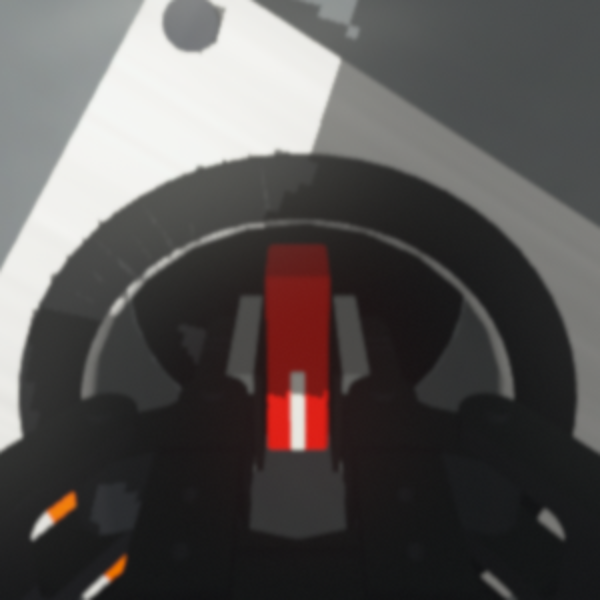

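It turned with the fingers at only about 0.05 N·m, so it's free of the parking notch. Turning on to just before the arc.

>>> step_arm(rows=[[0,0,-0.7,0,0,-0.06,10],[0,0,-0.7,0,0,-0.12,10],[0,0,-0.7,0,0,-0.18,10],[0,0,-0.7,0,0,-0.24,10],[0,0,-0.7,0,0,-0.3,10],[0,0,-0.7,0,0,-0.37,10],[0,0,-0.7,0,0,-0.37,10],[0,0,-0.7,0,0,-0.37,10]])

```text
clock: 10.4
eef_pos: [550.3, 31.4, 80.8]
tcp_rot: [1.448, 1.567, -0.191]
contact_force: [-4.2, 0.3, 12.3]
opening: 0.153
```

```bash
python3 st.py
```

```text
10.4 [550.25  31.39  80.8 ] tilt [ 0.0033 -0.0006] jaw -1.6391 op 13.08 F [-4.22  0.32 12.29] T [-0.07   0.727 -0.02 ] q [ 0.05  0.43  1.91 -0.    0.8   1.69]
```

Now I'll loosen the fingers and lift them so the knob is free to rise.

>>> step_arm(rows=[[0,0,0,0,0,0,17.5],[0,0,0,0,0,0,17.5],[0,0,2,0,0,0,17.5],[0,0,4,0,0,0,17.5],[0,0,6,0,0,0,17.5],[0,0,8,0,0,0,17.5],[0,0,8,0,0,0,17.5],[0,0,8,0,0,0,17.5]])

```text
clock: 11.4
eef_pos: [550.2, 31.4, 88.8]
tcp_rot: [1.434, 1.568, -0.205]
contact_force: [-0.1, -1.0, 0.4]
opening: 0.207
```

```bash
python3 st.py w7
```

```text
11.4 [550.18  31.39  88.78] tilt [ 0.0032 -0.0007] jaw -1.6391 op 17.65 F [-0.09 -1.01  0.42] T [ 0.016 -0.033 -0.006] q [ 0.05  0.42  1.91 -0.    0.81  1.69]
```

View pics/w7.png

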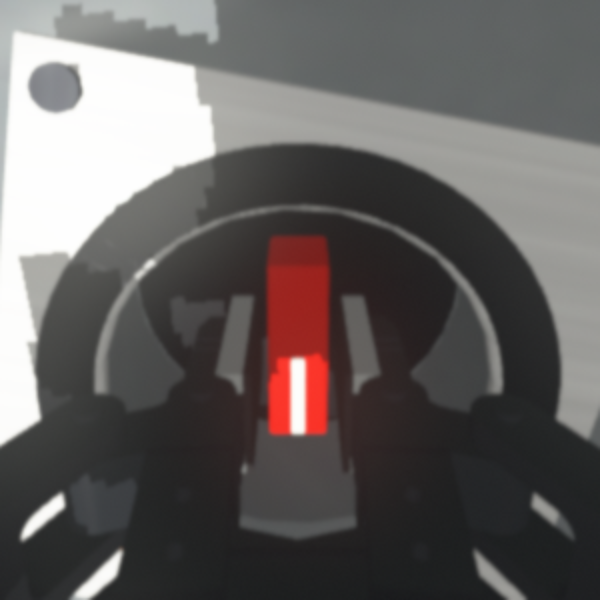

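The bar is centred in the fingers and sits lower than when it was parked (its end is at row 434, compared with 446), so it's on the track. Taking up the slack, then stepping gently.

>>> step_arm(rows=[[0,0,0,0,0,-0.05,17.5],[0,0,0,0,0,-0.1,17.5],[0,0,0,0,0,-0.14,17.5],[0,0,0,0,0,-0.17,17.5],[0,0,0,0,0,-0.2,17.5],[0,0,0,0,0,-0.22,17.5],[0,0,0,0,0,-0.22,17.5],[0,0,0,0,0,-0.22,17.5]])

```text
clock: 12.45
eef_pos: [550.1, 31.3, 88.7]
tcp_rot: [1.387, 1.568, -0.472]
contact_force: [0.0, -2.4, -0.4]
opening: 0.202
```

```bash
python3 st.py w8
```

```text
12.45 [550.14  31.29  88.7 ] tilt [ 0.0029 -0.0015] jaw -1.8587 op 17.29 F [ 0.02 -2.44 -0.36] T [-0.299 -0.058  0.131] q [ 0.06  0.42  1.91 -0.    0.81  1.92]
```

View pics/w8.png

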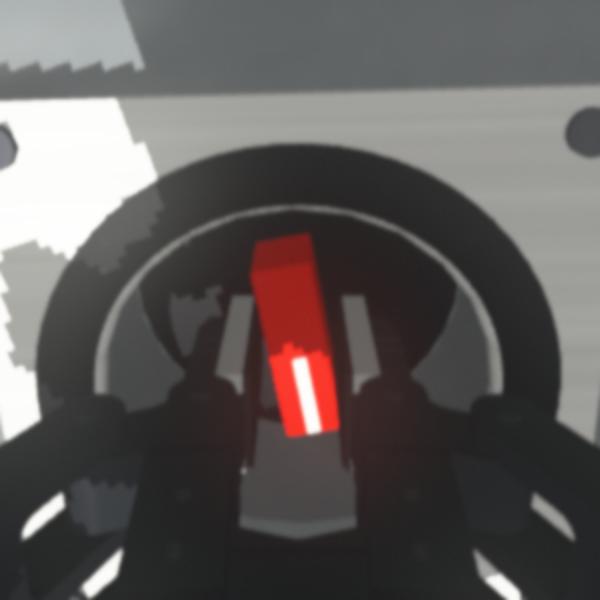

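In contact: the torque is 0.13 N·m, as expected for the track, and the bar lags the fingers by about 0.17 rad. Continuing.

>>> step_arm(rows=[[0,0,0,0,0,-0.02,17.5],[0,0,0,0,0,-0.04,17.5],[0,0,0,0,0,-0.06,17.5],[0,0,0,0,0,-0.08,17.5],[0,0,0,0,0,-0.1,17.5],[0,0,0,0,0,-0.1,17.5],[0,0,0,0,0,-0.1,17.5],[0,0,0,0,0,-0.1,17.5]])

```text
clock: 13.5
eef_pos: [550.2, 31.3, 88.7]
tcp_rot: [1.397, 1.568, -0.562]
contact_force: [-0.4, -2.7, -0.8]
opening: 0.209
```

>>> step_arm(rows=[[0,0,0,0,0,-0.01,17.5],[0,0,0,0,0,-0.02,17.5],[0,0,0,0,0,-0.03,17.5],[0,0,0,0,0,-0.04,17.5],[0,0,0,0,0,-0.05,17.5],[0,0,0,0,0,-0.05,17.5],[0,0,0,0,0,-0.05,17.5],[0,0,0,0,0,-0.05,17.5]])

```text
clock: 14.5
eef_pos: [550.2, 31.2, 88.7]
tcp_rot: [1.383, 1.567, -0.625]
contact_force: [-0.0, -2.7, 1.0]
opening: 0.203
```

```bash
python3 st.py w9
```

```text
14.5 [550.19  31.25  88.75] tilt [ 0.0027 -0.002 ] jaw -2.0086 op 17.36 F [-0.02 -2.71  0.96] T [-0.532 -0.023  0.159] q [ 0.06  0.42  1.91 -0.    0.81  2.07]
```

View pics/w9.png

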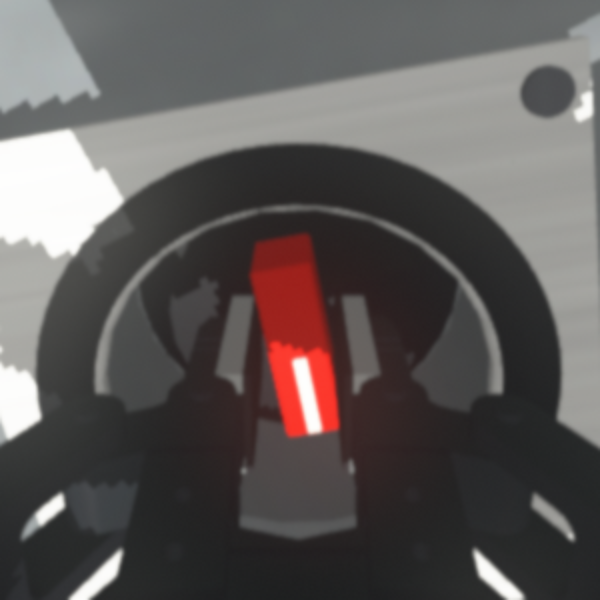

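```bash
cat > bar.py <<'E'
from h import *
s=r.sense(); A=R.from_euler('xyz',s['tcp_rot']).as_matrix()
p,d=vision.grab_frame('wrist'); c=p[100:400,170:470]; save('last',cv2.resize(c,(600,600)))
h=hsv(c); m=(((h[...,0]<8)|(h[...,0]>172))&(h[...,1]>140)&(h[...,2]>60))
n,l,st,_=cv2.connectedComponentsWithStats(m.astype(np.uint8)); k=1+np.argmax(st[1:,4]); pts=np.argwhere(l==k)[:,::-1].astype(np.float32)
mr=cv2.minAreaRect(pts); bx=cv2.boxPoints(mr)
dd=d[100:400,170:470][l==k]
print(round(s['clock'],2),'jaw',round(np.arctan2(A[1,2],A[0,2]),4),'Tz',s['wrist_torque'][2].round(3),'F',s['contact_force'].round(1),'rect',np.round(mr[1],1),round(mr[2],1),'ymax',pts[:,1].max(),'depth',np.percentile(dd[dd>0],[5,50]))
E
python3 bar.py
```

```text
14.55 jaw -2.0086 Tz 0.193 F [ 0.  -3.3 -0. ] rect [100.5  34.4] 77.5 ymax 218.0 depth [143.54502869 148.90455627]
```

>>> step_arm(rows=[[0,0,0,0,0,-0.01,17.5],[0,0,0,0,0,-0.02,17.5],[0,0,0,0,0,-0.03,17.5],[0,0,0,0,0,-0.04,17.5],[0,0,0,0,0,-0.05,17.5],[0,0,0,0,0,-0.05,17.5],[0,0,0,0,0,-0.05,17.5],[0,0,0,0,0,-0.05,17.5]])

```text
clock: 15.6
eef_pos: [550.2, 31.3, 88.7]
tcp_rot: [1.39, 1.568, -0.668]
contact_force: [0.1, -3.0, 0.0]
opening: 0.204
```

```bash
python3 bar.py
```

```text
15.6 jaw -2.0586 Tz 0.118 F [ 0.1 -3.   0. ] rect [100.3  34.2] 78.2 ymax 218.0 depth [143.51677628 148.95328522]
```

>>> step_arm(rows=[[0,0,0,0,0,-0.01,17.5],[0,0,0,0,0,-0.02,17.5],[0,0,0,0,0,-0.03,17.5],[0,0,0,0,0,-0.04,17.5],[0,0,0,0,0,-0.05,17.5],[0,0,0,0,0,-0.05,17.5],[0,0,0,0,0,-0.05,17.5],[0,0,0,0,0,-0.05,17.5]])

```text
clock: 16.65
eef_pos: [550.2, 31.3, 88.7]
tcp_rot: [1.384, 1.568, -0.725]
contact_force: [0.2, -3.6, 1.2]
opening: 0.203
```

```bash
python3 bar.py
```

```text
16.65 jaw -2.1085 Tz 0.143 F [ 0.2 -3.6  1.2] rect [100.2  34.3] 78.7 ymax 218.0 depth [143.47758026 148.90084839]
```

>>> step_arm(rows=[[0,0,0,0,0,-0.01,17.5],[0,0,0,0,0,-0.02,17.5],[0,0,0,0,0,-0.03,17.5],[0,0,0,0,0,-0.04,17.5],[0,0,0,0,0,-0.05,17.5],[0,0,0,0,0,-0.05,17.5],[0,0,0,0,0,-0.05,17.5],[0,0,0,0,0,-0.05,17.5]])

```text
clock: 17.7
eef_pos: [550.2, 31.3, 88.8]
tcp_rot: [1.404, 1.567, -0.755]
contact_force: [-0.2, -4.5, 2.8]
opening: 0.201
```

```bash
python3 bar.py
```

```text
17.7 jaw -2.1585 Tz 0.112 F [-0.2 -4.5  2.8] rect [100.4  34.3] 79.0 ymax 218.0 depth [143.40941467 148.82751465]
```

>>> step_arm(rows=[[0,0,0,0,0,-0.01,17.5],[0,0,0,0,0,-0.02,17.5],[0,0,0,0,0,-0.03,17.5],[0,0,0,0,0,-0.04,17.5],[0,0,0,0,0,-0.05,17.5],[0,0,0,0,0,-0.05,17.5],[0,0,0,0,0,-0.05,17.5],[0,0,0,0,0,-0.05,17.5]])

```text
clock: 18.75
eef_pos: [550.1, 31.4, 88.6]
tcp_rot: [1.376, 1.568, -0.832]
contact_force: [0.0, -0.7, -0.5]
opening: 0.203
```

```bash
python3 bar.py
```

```text
18.75 jaw -2.2085 Tz 0.011 F [ 0.  -0.7 -0.5] rect [103.2  34.6] 81.9 ymax 224.0 depth [138.89646759 144.45032501]
```

It caught: the bar rose about 4.5 mm (depth 143.4 to 138.9, end row 218 to 224) and the torque dropped to zero. I'll stop here, open and lift out.

>>> step_arm(rows=[[0,0,0,0,0,0.08,22],[0,0,0,0,0,0.08,28],[0,0,0,0,0,0.08,28],[0,0,0,0,0,0.08,28],[0,0,10,0,0,0.08,28],[0,0,30,0,0,0.08,28],[0,0,60,0,0,0.08,28],[0,0,100,0,0,0.08,28]])

```text
clock: 19.8
eef_pos: [549.5, 31.4, 189.7]
tcp_rot: [1.038, 1.568, -1.091]
contact_force: [0.6, 1.4, 0.9]
opening: 0.325
```

>>> step_arm(rows=[[0,0,60,0,0,0,28],[0,0,80,0,0,0,28],[0,0,80,0,0,0,28],[0,0,80,0,0,0,28],[0,0,80,0,0,0,28],[0,0,80,0,0,0,28],[0,0,80,0,0,0,28],[0,0,80,0,0,0,28]])

```text
clock: 20.8
eef_pos: [549.5, 31.4, 269.5]
tcp_rot: [0.915, 1.569, -1.214]
contact_force: [-0.1, -0.3, -0.3]
opening: 0.333
```

```bash
python3 - <<'E'
from meas import *
s=r.sense(); p,d=vision.grab_frame('wrist'); save('w10',p); P=pose('wrist',s); K,A,o=P
print(s['clock'],s['eef_pos'],s['contact_force'])
h=hsv(p); m=np.argwhere((h[...,0]>9)&(h[...,0]<22)&(h[...,1]>140)&(h[...,2]>100)); 
rp,op,red,org=feats(p,(318,170))
bx=cv2.boxPoints(cv2.minAreaRect(rp)); w=onz(P,bx,104)[:,:2]; print(w.round(1), 'centre',w.mean(0))
e=[w[1]-w[0],w[2]-w[1]]; e=max(e,key=np.linalg.norm); t=np.arctan2(e[1],e[0])
mk=onz(P,op,118)[:,:2].mean(0)-w.mean(0); ma=np.arctan2(mk[1],mk[0]); print('bar',t,t+np.pi,'mark',ma,np.hypot(*mk))
ys,xs=np.nonzero(red); X=(np.c_[(xs-K[0,2])/K[0,0],(ys-K[1,2])/K[1,1],np.ones(len(xs))]*d[red][:,None])@A.T+o
print('z top',np.percentile(X[:,2],[10,50,90]))
p,d=vision.grab_frame('top'); save('top2',p)
E
```

```text
20.8 [549.52530918  31.35152643 269.46672134] [-0.10863897 -0.31998598 -0.25963967]
[[574.1  25.4]
 [567.1  12.9]
 [527.4  34.7]
 [534.6  47.8]] centre [550.80630921  30.20150275]
bar 2.640149695351281 5.781742348941075 mark 2.536866674472832 47.193520630722894
z top [102.18051918 103.43372579 104.44039809]
```

View pics/w10.png

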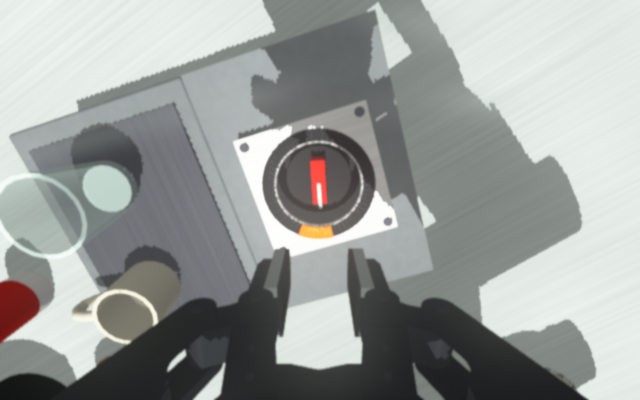

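View pics/top2.png

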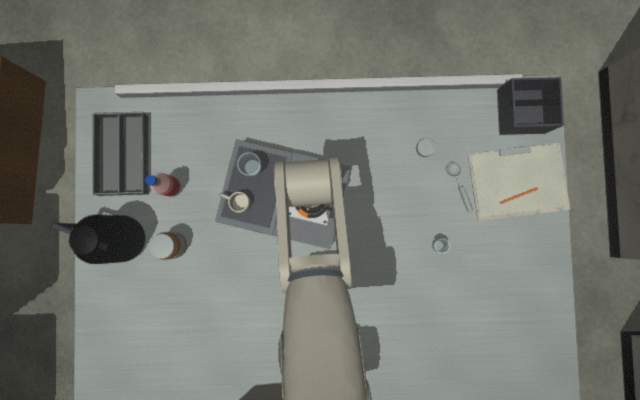

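The pointer, at (320,200), now points at the orange arc at (316,231), about 0.1 rad from its middle. The bar top is back at z = 103.4, the same as when parked. The bystanders look unmoved and the arm is clear.

```bash
python3 -c "
from rig import order
print(order.sign_off())"
```

```text
the job is handed in; nothing more can be done
None
```

The cup warmer's knob is locked in its setting notch, and I handed the job in at about 21 s of the 58 s allowed; no verdict is reported at hand-in.

**What I did:** I gripped the bar with 20 N and pressed it down with about 12 N. I turned it 0.52 rad clockwise out of parking, then loosened and raised the fingers so it rode on the track. From there I turned it mostly in 0.05 rad steps until it snapped up, then opened the fingers and lifted out.

**Force while turning:** The torque read 0.11–0.16 N·m on the track, with one noisy reading of 0.19. It fell to about zero at the catch, while the bar rose about 4.5 mm, and I stopped turning there.

**Last checks:**
- **Height:** the bar top is at 103.4 mm, the same as when parked, so the knob is fully up.
- **Angle:** the pointer is about 0.10 rad from the middle of the orange arc, against a limit of 0.4 rad.
- **Clearance:** the fingers are about 150 mm above the guard and the contact force is about zero. By eye in the top view, the cups and other things look unmoved.

**Disagreements:** The top camera put the knob's axis about 4 mm away from where the wrist views did. I used the wrist views, then shifted another 1.3 mm sideways after seeing the bar between the fingers. The ring centre triangulated to 121 mm high instead of 118 mm, but the orange arc gave 117.7 mm.

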